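Post the returned component cases and pin the returns box shut

ROBOT

A 6-joint arm with a two-finger parallel gripper is mounted at the origin on the work surface. World frame = base frame: x ahead of the robot, y to its left, z up, the work surface at z = 0. Lengths are in m, angles in degrees, forces in N, time in s.
With the tool pointing down it reaches from about 0.15 to 0.775 m from the base axis. Payload 6.1 kg.
Tool frame: the origin (TCP) lies at the very end of the fingers, on their centre line; the grasp point (between the pads) lies 19 mm behind it; z points along the fingers, x is the direction in which the jaws open and shut, and the axes are right-handed (so a half turn about z gives the same grasp; the last joint's range is limited). The gripper opens to 85 mm and grips with 20 to 120 N. Pads are 22 mm wide; open, the fingers measure 114 mm over their backs; the gripper's body (76 mm by 85 mm) begins 54 mm behind the grasp point. The pads swing forward as they close: fully open they stand 13 mm farther back than shut.
Start: joints at [73.396, 7.208, -2.269, 80.523, 0, 90], TCP at [0.15, 0.503, 0.231] pointing down, gripper open.
Joint ranges: [-155.77, 155.77], [-54.66, 111.73], [-72.52, 77.12], [-102.08, 115.82], [-83.92, 84.16], [-180, 180]. Speed limits (degrees/s): [136.94, 136.94, 172.46, 180, 180, 180].

INTERFACE

Orientations are given as [roll, pitch, yaw] about the fixed x, y, z axes, in that order (R = Rz(yaw) Ry(pitch) Rx(roll)).
In Python, from station import monitor, optics, finish_job gives the robot as it stands.
- The arm moves only by the tool step_arm, never from a script. Its argument "steps" is a list of rows, each a list of 5 numbers: the closure in counts, from 0 (fully open) to 255 (shut), then the shift along the tool's x, y, z in m, then the turn about the tool's z in rad. A call has 1 to 20 rows; each row is the pose to reach, as a shift and turn from the pose measured when the call began, along the tool's axes at that moment; what a row does not reach only later rows make up. A row lasts 1/10 s, in which the tool goes at most 50 mm and 8.59 degrees, less where a joint would pass 70% of its speed; a pose out of reach is approached as far as the arm can. A call with a gripper value outside its range is refused whole. The fingers move at their own pace and stop on an object; "grip_force" is the grip in N (left out, the last holds). Time passes only in rows, so rows that repeat a pose let the fingers close. It gives the time, the measured TCP pose, the force and the opening at its end, in the units of the state.
- monitor.observe(): the state, without advancing time (a new reading comes with each control period).
- optics.read_camera(name): name is "scene" or "top"; returns (picture, depth): 480x640x3 uint8, red, green, blue; 480x640 float32, m along the optical axis (not along the pixel's ray), 0 where there is no reading.
- optics.camera_params(name): a dict with "camera_matrix" (3x3 intrinsics, pixels), "k1" (the pictures are not rectified: a ray, as slopes to the right and down, at radius r is drawn at 1 + k1 r^2 times it, then the intrinsics apply), "position" and "rotation" of the camera in the world. Camera axes: x right, y up, looking along -z (the intrinsics and any distortion apply to the point x, -y, -z); pixel columns grow to the right and rows downward; lengths in m; the calibration is good to about 2 mm. A picture is of the moment at which its call begins. camera_params takes no time and is no camera call.
- finish_job(): hands the job in, once; it reports no verdict.
The state is a dict: "time_s": time; "joint_pos": joint angles; "qvel": joint speeds; "joint_torque": joint torques, N m; "position": TCP position; "tcp_rot": TCP orientation; "contact_force": force on the tool from outside, world axes, zero at the start; "ft_torque": the same for the moment, N m; "width": opening from 0.0 (shut) to 1.0 (fully open).
Only numpy, scipy, OpenCV 4.12 (cv2) and the standard library are available. Lean on these libraries where they do the work, as an engineer would, in place of code of your own. Each camera call takes 0.05 s, during which the arm holds its last target. There are 200 camera calls.

TASK

Empty the bench of returned stock: first clear the carton off the feed ledge of the returns box into the black tray, then slide the shutter open and push every flat component case through the slot into the box. When all are in, slide the shutter fully closed and push the headed pin down through the fork and the shutter's lug until its head is fully home on the fork; leave everything else on the bench as it is.

Things in the scene. Friction and masses are not known exactly. Their poses are not given: they have to be found in the camera images.
- slot (a point): Middle of the lower edge of the returns box's horizontal posting slot, 140 mm above the table. Box frame: x points into the box, level, square to the front; y to the left seen looking into the slot; z up. The slot is 55 mm wide (y) and 20 mm high, in a 5 mm thick front (x = 0 to 5 mm) that ends 46 mm above the ledge; behind it the box is hollow, a steep chute to its floor.
- returns_box: Fixed grey metal box, 232 mm wide, clear roof 190 mm above the table; origin on the table straight below slot, axes the box frame. A level steel feed ledge, 86 mm wide (y -43 to 43), lies in front of the slot at the slot's lower edge from x = -100 to -6 mm. A case laid on it and pushed in from behind tips in and drops once over half its length is past x = -6 mm.
- shutter (a joint): Sliding shutter of the slot, in m: 0 = fully closed (slot covered, lug hole in line with the fork holes), 0.066 = fully open (slot clear); it starts closed or nearly. It opens along the box's -y (to the right), stays where it is left and needs about 2 N. Its plate lies 2 to 7 mm in front of the slot and rises 24 mm above the ledge.
- shutter_grip (a point): Shutter's black upright handle, 14 mm (box x) by 12 mm (box y), 38 mm tall, moving with the shutter; this point is on its centre line, 24 mm above its lower end and 14 mm below its top. When closed it is at x = -26, y = -140, z = +40 mm from slot in the box frame. It stands free, right of the fork, with finger room on both y sides.
- fork_hole (a point): Fixed fork right of the slot: two dark steel plates, 30 (box x) x 34 mm, 6 mm thick, with a gap of 14 mm, one above the other, each with an upright 12 mm hole; this point is the centre of the hole in the upper plate's top face, 172 mm above the table, at x = -22, y = -78, z = +32 mm from slot in the box frame. The shutter's flat lug slides between the plates.
- lug_hole (a point): Centre of the upright 12 mm hole in the top face of the shutter's flat lug (aluminium, 6 mm thick); 10 mm straight below fork_hole when the shutter is fully closed.
- pin_head (a point): Steel headed pin: head 22 mm across, 16 mm high; this point is the head's centre, 8 mm above its underside. Shank 10 mm thick, 41 mm long, tapered over the last 7 mm; own z runs from shank to head. It starts upright in the pin stand, its head resting on the stand's top 46 mm above the table. Seated, this point is 8 mm above fork_hole.
- pin_stand: Wooden block, 54 x 54 x 46 mm, fixed, with an upright 13 mm hole in which the pin waits; origin at the centre of its underside.
- carton_mid (a point): Small closed cardboard carton, 42 x 40 mm (own x, y), 50 mm tall, 0.09 kg; this point is its centre. It starts standing on the feed ledge in front of the slot.
- tray: Shallow black tray, fixed, 130 x 130 mm outside, walls 4 mm thick and 18 mm high, floor 4 to 5 mm thick; origin at the centre of its underside.
- case1_mid (a point): Flat grey plastic component case, 66 mm long (own x), 50 mm wide (own y), 16 mm thick (own z), 0.06 kg, the same either way round; this point is its centre, 8 mm above what it lies on. All cases are alike; they start flat on the table left of the box, and there may be two to four (an absent one gives None).
- case2_mid (a point): Flat grey plastic component case, 66 mm long (own x), 50 mm wide (own y), 16 mm thick (own z), 0.06 kg, the same either way round; this point is its centre, 8 mm above what it lies on. All cases are alike; they start flat on the table left of the box, and there may be two to four (an absent one gives None).
- case3_mid (a point): Flat grey plastic component case, 66 mm long (own x), 50 mm wide (own y), 16 mm thick (own z), 0.06 kg, the same either way round; this point is its centre, 8 mm above what it lies on. All cases are alike; they start flat on the table left of the box, and there may be two to four (an absent one gives None).
- case4_mid (a point): Flat grey plastic component case, 66 mm long (own x), 50 mm wide (own y), 16 mm thick (own z), 0.06 kg, the same either way round; this point is its centre, 8 mm above what it lies on. All cases are alike; they start flat on the table left of the box, and there may be two to four (an absent one gives None).
- tape_roll: Bystander to be left alone: yellow tape roll, 60 mm across, 20 mm high; origin at the centre of its underside, or on its axis if it lies.
- jar: Bystander to be left alone: small glass jar with a steel cap, 56 mm across, 75 mm high; origin at the centre of its underside, or on its axis if it lies.
- screwdriver: Bystander to be left alone: screwdriver lying flat; origin at the centre of its underside, or on its axis if it lies.
- reel: Bystander to be left alone: copper wire reel, 60 mm across, 50 mm high; origin at the centre of its underside, or on its axis if it lies.
- marker: Bystander to be left alone: black marker pen lying flat, 14 mm thick, about 130 mm long; origin at the centre of its underside, or on its axis if it lies.

How it is judged:
By the outcome, as a careful person would: the job done as asked, in the order asked, and still so for the second after the job is handed in, with the robot touching nothing.
Of case1, case2, case3, case4 only 2 to 4 are there at a start; the rules pass over those that are not, and their reading is None.
At some moment in a run one of case1, case2, case3, case4 may be knocked a few centimetres aside while the robot is not near it.
It also fails if it takes over 210 s, if anything falls off the work surface, if the arm or the gripper's body presses on something with over 40 N, if the wrist force passes 120 N, or if a joint passes its speed limit or range.

## Working session

There is one attempt and no reset: what is moved stays moved. The work goes in short steps, Python scripts to look and compute and a tool call to move; the robot and the scene stay as the last step left them, time stands still between calls to the robot, and variables do not carry over. Pictures are saved under pics/ and viewed, about 12 in all and at most 16, crops included, and the job is handed in when it is done.

Besides the shell and the picture viewer there is one more tool, called by a JSON object that holds its "fn" and its "kwargs", one argument or row to a line. step_arm: Moves the arm, as the interface text tells. Its arguments: {"type":"object","properties":{"steps":{"type":"array"},"grip_force":{"type":"number"}},"required":["steps"]}

```bash
mkdir -p pics; ls; cat > h.py <<'E'
import numpy as np, cv2
from station import monitor, optics, finish_job
def shot(n,f=None):
    p,d=optics.read_camera(n)
    if f: cv2.imwrite('pics/'+f,p[:,:,::-1])
    return p,d
def world(n,d):
    "world xyz for each pixel from depth"
    c=optics.camera_params(n);K=np.array(c['camera_matrix'],float);h,w=d.shape
    u,v=np.meshgrid(np.arange(w),np.arange(h))
    s=cv2.undistortPoints(np.stack([u,v],-1).reshape(-1,1,2).astype(np.float64),K,np.array([c['k1'],0,0,0,0.]))[:,0]
    z=d.reshape(-1,1)
    P=np.hstack([s[:,:1]*z,-s[:,1:]*z,-z])
    return (P@np.array(c['rotation']).T+np.array(c['position'])).reshape(h,w,3)
def ray(n,uv,z):
    "pixels onto the plane at height z"
    c=optics.camera_params(n);K=np.array(c['camera_matrix'],float)
    s=cv2.undistortPoints(np.array(uv,float).reshape(-1,1,2),K,np.array([c['k1'],0,0,0,0.]))[:,0]
    D=np.c_[s[:,0],-s[:,1],-np.ones(len(s))]@np.array(c['rotation']).T
    p=np.array(c['position']);return p+D*((z-p[2])/D[:,2:])
E
python3 - <<'E'
from h import *
for n in('scene','top'):
    p,d=shot(n,n+'0.png');print(optics.camera_params(n),(d>0).mean())
    np.savez(n+'0.npz',p=p,d=d)
print(monitor.observe())
E
```

```text
pics
{'camera_matrix': array([[549.44735816,   0.        , 315.97085592],
       [  0.        , 549.44735816, 235.10385893],
       [  0.        ,   0.        ,   1.        ]]), 'k1': -0.06281805127700113, 'position': array([ 1.05220879, -0.23564407,  1.17062557]), 'rotation': array([29.31868484, -0.72134524, 71.38128533])} 0.99609375
{'camera_matrix': array([[464.03978558,   0.        , 314.82080881],
       [  0.        , 464.03978558, 237.60541005],
       [  0.        ,   0.        ,   1.        ]]), 'k1': 0.03209969631131527, 'position': array([ 0.36304922, -0.04581087,  1.11064049]), 'rotation': array([  7.03339877,   0.41153277, -91.35352561])} 0.9961458333333333
{'time_s': 0.1, 'joint_pos': array([ 7.33973182e+01,  7.23873556e+00, -2.32000955e+00,  8.05225481e+01,
       -4.16493894e-04,  9.00009582e+01]), 'qvel': array([ 0.00332822, -0.00594269,  0.18107432, -0.0545918 ,  0.04980932,
       -0.08255905]), 'joint_torque': array([ 1.44572823e-05, -4.36900127e+01,  3.53607059e+01,  1.36460492e-02,
        1.70736155e-05, -1.12792685e-05]), 'position': array([0.14991105, 0.50277315, 0.23060275]), 'tcp_rot': array([1.79999582e+02, 8.12932477e-02, 7.33963600e+01]), 'contact_force': array([0.34735339, 0.58252855, 0.44098745]), 'ft_torque': array([-0.02409257,  0.011833  ,  0.06348989]), 'width': 0.9985691582546046}
```

View pics/scene0.png

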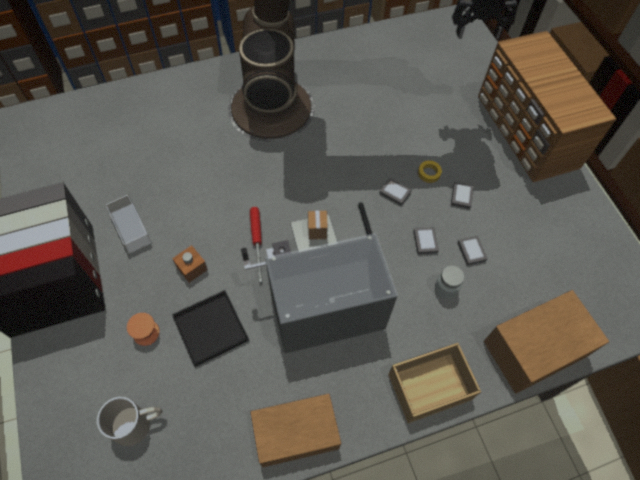

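View pics/top0.png

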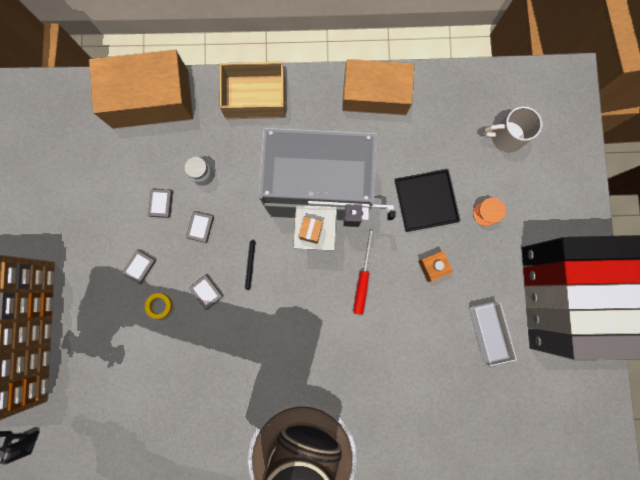

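```bash
python3 - <<'E'
s=open('h.py').read()
s=s.replace("import numpy as np, cv2\n","import numpy as np, cv2\nfrom scipy.spatial.transform import Rotation as Ro\n").replace("np.array(c['rotation'])","Ro.from_euler('xyz',c['rotation'],degrees=True).as_matrix()")
open('h.py','w').write(s)
E
cat > m.py <<'E'
from h import *
np.set_printoptions(precision=4,suppress=True)
D=np.load('top0.npz');p,d=D['p'],D['d'];W=world('top',d)
def rep(name,m,z=None,pr=True):
    cs,_=cv2.findContours(m.astype(np.uint8),cv2.RETR_EXTERNAL,cv2.CHAIN_APPROX_NONE)
    for c in cs:
        if cv2.contourArea(c)<25: continue
        mm=np.zeros(m.shape,np.uint8);cv2.drawContours(mm,[c],-1,1,-1)
        zz=z if z is not None else np.median(W[mm>0][:,2])
        q=ray('top',c[:,0].astype(float),zz)[:,:2]
        r=cv2.minAreaRect((q*1000).astype(np.float32))
        print(name,'px',c[:,0].mean(0).round(),'medz %.4f'%np.median(W[mm>0][:,2]),'ctr',np.round(r[0],1),'size',np.round(r[1],1),'ang %.1f'%r[2])
Z=W[...,2]
x,y=W[...,0],W[...,1]
roi=(x>0.15)&(x<.75)&(y<.5)&(y>-.5)
rep('case',(Z>.010)&(Z<.024)&roi&(y>.08))
rep('ledge',(Z>.13)&(Z<.150)&roi)
rep('ledge+carton',(Z>.13)&(Z<.22)&roi)
rep('carton',(Z>.180)&(Z<.2)&roi&(x<.45))
rep('fork',(Z>.165)&(Z<.178)&roi&(x<.5))
rep('stand',(Z>.04)&(Z<.052)&roi)
rep('pin',(Z>.055)&(Z<.07)&roi)
rep('tray',(Z>.013)&(Z<.023)&roi&(y<0))
rep('tape/jar',(Z>.06)&(Z<.09)&roi)
rep('roof',(Z>.185)&(Z<.195)&roi)
E
python3 m.py
python3 - <<'E'
import cv2
a=cv2.imread('pics/top0.png')[120:300,250:470]
cv2.imwrite('pics/c0.png',cv2.resize(a,None,fx=3.6,fy=3.3,interpolation=cv2.INTER_CUBIC)[:600])
E
```

```text
case px [158. 305.] medz 0.0186 ctr [349.1 327. ] size [61.  58.6] ang 62.7
case px [205. 291.] medz 0.0169 ctr [377.4 218. ] size [66.4 50.3] ang 37.1
case px [138. 266.] medz 0.0170 ctr [440.6 375.8] size [53.2 67.1] ang 57.2
case px [249. 264.] medz 0.0135 ctr [438.7 115.2] size [ 13.7 116.8] ang 83.6
case px [199. 227.] medz 0.0167 ctr [531.6 233.4] size [51.3 65.9] ang 75.3
case px [160. 203.] medz 0.0166 ctr [591.3 328.5] size [51.  66.6] ang 85.1
ledge px [300. 215.] medz 0.1413 ctr [512.4 -13.4] size [176.9 103.5] ang 84.8
ledge+carton px [327. 188.] medz 0.1899 ctr [574.7 -68.3] size [275.1 246.3] ang 85.7
stand px [495. 334.] medz 0.0060 ctr [ 265.5 -452.9] size [136.1  65.5] ang 11.6
stand px [437. 266.] medz 0.0471 ctr [ 423.7 -319. ] size [53.6 55.9] ang 21.7
stand px [492. 210.] medz 0.0503 ctr [ 548.1 -451.5] size [57.  56.1] ang 88.4
stand px [202. 175.] medz 0.0467 ctr [652.1 221.5] size [36.3 53.7] ang 39.6
stand px [502. 137.] medz 0.0454 ctr [ 721.8 -487.4] size [43.4  8.9] ang 28.2
pin px [439. 265.] medz 0.0624 ctr [ 423.6 -319.2] size [22.5 18. ] ang 88.7
pin p
[... 165 characters left out ...]
288.] medz 0.0195 ctr [ 378.3 -139.6] size [ 12.7 119.7] ang 74.7
tray px [368. 246.] medz 0.0159 ctr [ 476.4 -167.1] size [ 5.8 75.4] ang 78.4
tray px [427. 200.] medz 0.0051 ctr [ 585.6 -314.3] size [132.  134.3] ang 9.1
tape/jar px [439. 265.] medz 0.0625 ctr [ 423.6 -320.3] size [20.3 18. ] ang 88.7
tape/jar px [280. 211.] medz 0.0739 ctr [553.2  37.5] size [66.7  8.2] ang 82.6
tape/jar px [196. 168.] medz 0.0752 ctr [659.3 226.8] size [50.5 49.3] ang 88.7
tape/jar px [502. 130.] medz 0.0758 ctr [ 721.4 -472.1] size [50.6 56.6] ang 18.1
roof px [310. 229.] medz 0.1904 ctr [495.5 -32.5] size [39.9 42.9] ang 73.2
roof px [317. 165.] medz 0.1905 ctr [625.2 -50.4] size [231.7 147.8] ang 85.7
```

View pics/c0.png

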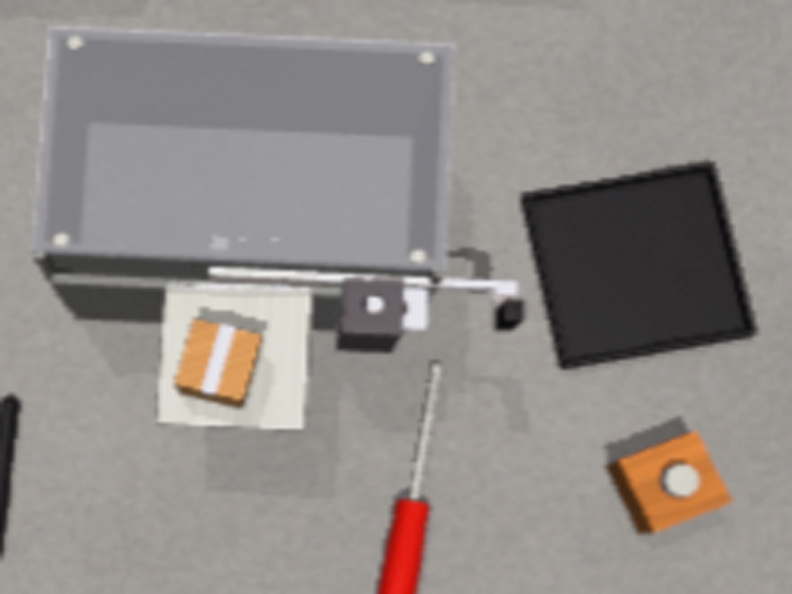

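```bash
python3 - <<'E'
from h import *
np.set_printoptions(precision=4,suppress=True)
D=np.load('top0.npz');p,d=D['p'].astype(int),D['d'];W=world('top',d)
L=ray('top',[(293.9,248.8),(334.2,250.3),(336.1,207.9),(295.8,206.4)],.14);print(L[:,:2],L.mean(0))
# ledge mask by height and location
m=(abs(W[...,2]-.14)<.008)&(p.min(2)>150)&(W[...,0]<.555)&(W[...,0]>.42)&(W[...,1]>-.11)
q=W[m][:,:2];
print('fork',ray('top',[(354.2,212.1)],.172)[0],'handle',ray('top',[(250+510/3.6,120+308/3.3)],.194)[0])
a=np.radians(-4.3);R=np.array([[np.cos(a),-np.sin(a)],[np.sin(a),np.cos(a)]])
b=q@R;print('ledge in box axes',np.percentile(b,[1,99],axis=0),m.sum())
lo,hi=b[:,0].min(),b[:,0].max()
# edge lines of ledge
n=m.astype(np.uint8)
for v in range(215,248,5):
    c=np.where(n[v,280:345])[0]+280
    print(v,c.min(),c.max(),ray('top',[(c.min()-.5,v),(c.max()+.5,v)],.14)[:,:2].ravel())
for u in (297,302,308,315,322,328,332):
    c=np.where(n[195:260,u])[0]+195
    print(u,c.min(),c.max(),ray('top',[(u,c.max()+.5)],.14)[:,:2].ravel())
# fork dark top, handle
f=(abs(W[...,2]-.172)<.006)&(W[...,1]<-.09)&(W[...,0]<.56)
print('fork',f.sum(),W[f].min(0),W[f].max(0),W[f].mean(0))
f=(abs(W[...,2]-.194)<.008)&(W[...,1]<-.15)&(W[...,0]<.56)
print('handle',f.sum(),W[f].mean(0), W[f].min(0),W[f].max(0))
E
```

```text
[[ 0.4603  0.0029]
 [ 0.4551 -0.0817]
 [ 0.5454 -0.0883]
 [ 0.5507 -0.0028]] [ 0.5029 -0.0425  0.14  ]
fork [ 0.5297 -0.1238  0.172 ] handle [ 0.5214 -0.1966  0.194 ]
ledge in box axes [[ 0.4612 -0.0458]
 [ 0.5526  0.0386]] 1210
215 296 335 [ 0.5322 -0.0018  0.5301 -0.0866]
220 295 335 [ 0.5216  0.0005  0.5194 -0.0863]
225 295 334 [ 0.5108  0.0007  0.5088 -0.0839]
230 294 334 [ 0.5002  0.003   0.4981 -0.0836]
235 294 334 [ 0.4896  0.0032  0.4875 -0.0833]
240 294 334 [ 0.479   0.0034  0.4768 -0.083 ]
245 294 333 [ 0.4684  0.0035  0.4663 -0.0806]
297 205 248 [ 0.4608 -0.0037]
302 206 248 [ 0.4605 -0.0142]
308 206 248 [ 0.4602 -0.0268]
315 206 248 [ 0.4599 -0.0415]
322 206 249 [ 0.4574 -0.0562]
328 206 249 [ 0.4571 -0.0687]
332 207 249 [ 0.4569 -0.0771]
fork 756 [ 0.2297 -0.6824  0.166 ] [ 0.5546 -0.0998  0.178 ] [ 0.4214 -0.3783  0.1722]
handle 8583 [ 0.3519 -0.5927  0.1906] [ 0.229 -0.679  0.186] [ 0.5599 -0.1507  0.1986]
```

```bash
cat >> h.py <<'E'
def rel(*T, st=None):
    "tool-frame shift (m) and turn (rad) from the present pose to each (x,y,z[,yaw])"
    s=st or monitor.observe();R=Ro.from_euler('xyz',s['tcp_rot'],degrees=True);o=[]
    for t in T:
        dv=R.inv().apply(np.array(t[:3])-s['position'])
        th=0
        if len(t)>3: th=np.radians((s['tcp_rot'][2]-t[3]+90)%180-90)
        o.append(np.r_[dv,th].round(4).tolist())
    print(*o,sep='\n');return o
S=np.array([.5563,-.0468,.14]);YAW=-4.2
def box(x,y,z):
    "box frame (m from slot) to world"
    return S+Ro.from_euler('z',YAW,degrees=True).apply([x,y,z])
E
python3 -c "
from h import *
rel((.4955,-.0325,.27,73.2),(.4955,-.0325,.149,73.2))"
```

```text
[-0.4143, 0.4841, -0.0388, 0.0034]
[-0.4141, 0.4841, 0.0822, 0.0034]
```

{"fn": "step_arm", "kwargs": {
  "steps": [
    [0,-0.03,0.03,-0.039,0],
    [0,-0.06,0.06,-0.039,0],
    [0,-0.09,0.1,-0.039,0],
    [0,-0.12,0.14,-0.039,0],
    [0,-0.15,0.175,-0.039,0],
    [0,-0.18,0.21,-0.039,0],
    [0,-0.21,0.245,-0.039,0],
    [0,-0.24,0.28,-0.039,0],
    [0,-0.27,0.315,-0.039,0],
    [0,-0.3,0.35,-0.039,0],
    [0,-0.33,0.385,-0.039,0],
    [0,-0.36,0.42,-0.039,0],
    [0,-0.39,0.455,-0.039,0],
    [0,-0.414,0.484,-0.039,0],
    [0,-0.414,0.484,-0.039,0],
    [0,-0.414,0.484,-0.039,0],
    [0,-0.414,0.484,-0.039,0]
  ]
}}

```text
time_s: 1.8
position: [0.4949, -0.0317, 0.27]
tcp_rot: [-180.0, 0.1, 73.4]
contact_force: [-1.3, -0.1, 0.8]
width: 1.003
```

```bash
python3 -c "
from h import *
s=monitor.observe();print(s['position'],s['tcp_rot'],s['joint_pos'])
rel((.4955,-.0325,.149,73.2))
p,d=shot('scene','s1.png')
a=cv2.imread('pics/s1.png')[150:350,150:420];cv2.imwrite('pics/s1c.png',cv2.resize(a,None,fx=2.9,fy=2.9,interpolation=cv2.INTER_CUBIC))"
```

```text
[ 0.49491156 -0.03169947  0.27003839] [-1.79955282e+02  7.94738992e-02  7.34253725e+01] [-3.62465406e+00  4.29812032e+00 -6.67159498e-01  8.50961113e+01
 -6.74311557e-02  1.29500406e+01]
[-0.0004, 0.0009, 0.121, 0.0039]
```

View pics/s1c.png

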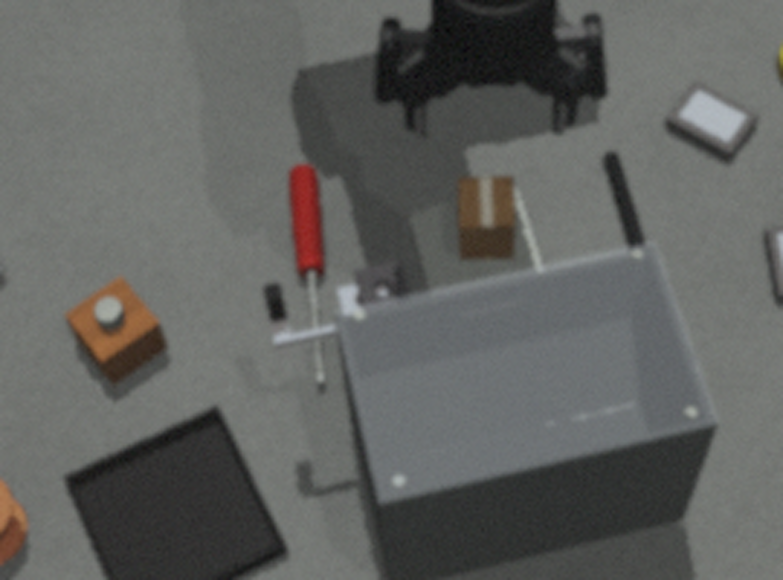

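{"fn": "step_arm", "kwargs": {
  "steps": [
    [0,0,0.001,0.04,0],
    [0,0,0.001,0.08,0],
    [0,0,0.001,0.105,0],
    [0,0,0.001,0.121,0],
    [0,0,0.001,0.121,0],
    [0,0,0.001,0.121,0],
    [255,0,0.001,0.121,0],
    [255,0,0.001,0.121,0],
    [255,0,0.001,0.121,0],
    [255,0,0.001,0.121,0],
    [255,0,0.001,0.121,0],
    [255,0,0.001,0.121,0],
    [255,0,0.001,0.121,0],
    [255,0,0.001,0.08,0],
    [255,0,0.001,0.04,0],
    [255,0,0.001,0,0],
    [255,0,0.001,0,0]
  ],
  "grip_force": 30
}}

```text
time_s: 3.55
position: [0.4976, -0.0318, 0.2754]
tcp_rot: [179.6, -0.0, 73.5]
contact_force: [-0.1, 0.4, -0.3]
width: 0.465
```

```bash
python3 -c "
from h import *
s=monitor.observe();print(s['position'],s['tcp_rot'],s['width'],s['contact_force'])
rel((.5855,-.3143,.27,81),(.5855,-.3143,.018,81))"
```

```text
[ 0.49763219 -0.03183804  0.27539434] [ 1.79579285e+02 -2.89224067e-02  7.34536028e+01] 0.4645542738012527 [-0.091831    0.43038094 -0.27809685]
[-0.2457, 0.1646, 0.0065, -0.1317]
[-0.2459, 0.1628, 0.2585, -0.1317]
```

{"fn": "step_arm", "kwargs": {
  "steps": [
    [255,-0.03,0.02,0.005,-0.03],
    [255,-0.065,0.045,0.005,-0.06],
    [255,-0.1,0.068,0.005,-0.09],
    [255,-0.135,0.09,0.005,-0.12],
    [255,-0.17,0.113,0.005,-0.132],
    [255,-0.205,0.136,0.005,-0.132],
    [255,-0.23,0.155,0.005,-0.132],
    [255,-0.246,0.164,0.005,-0.132],
    [255,-0.246,0.164,0.03,-0.132],
    [255,-0.246,0.164,0.07,-0.132],
    [255,-0.246,0.163,0.11,-0.132],
    [255,-0.246,0.163,0.15,-0.132],
    [255,-0.246,0.163,0.19,-0.132],
    [255,-0.246,0.163,0.22,-0.132],
    [255,-0.246,0.163,0.24,-0.132],
    [255,-0.246,0.163,0.252,-0.132],
    [255,-0.246,0.163,0.261,-0.132],
    [255,-0.246,0.163,0.261,-0.132],
    [255,-0.246,0.163,0.261,-0.132],
    [255,-0.246,0.163,0.261,-0.132]
  ]
}}

```text
time_s: 5.55
position: [0.5862, -0.3148, 0.0162]
tcp_rot: [179.5, 0.1, 81.0]
contact_force: [-0.5, 0.1, -1.1]
width: 0.466
```

{"fn": "step_arm", "kwargs": {
  "steps": [
    [85,0,0,0,0],
    [85,0,0,0,0],
    [85,0,0,0,0],
    [85,0,0,0,0],
    [85,0,0,-0.04,0],
    [85,0,0,-0.08,0],
    [120,0,0,-0.12,0],
    [150,0,0,-0.16,0],
    [150,0,0,-0.2,0],
    [150,0,0,-0.24,0],
    [150,0,0,-0.25,0],
    [150,0,0,-0.25,0]
  ]
}}

```text
time_s: 6.75
position: [0.5849, -0.3146, 0.2684]
tcp_rot: [179.3, 0.1, 81.0]
contact_force: [0.1, 0.4, -0.9]
width: 0.414
```

```bash
python3 -c "
from h import *
s=monitor.observe();print(s['position'],s['tcp_rot'],s['width'],s['contact_force'])
p,d=shot('top','t2.png');W=world('top',d);np.savez('t2.npz',p=p,d=d)
a=cv2.imread('pics/t2.png')[120:300,270:470];cv2.imwrite('pics/t2c.png',cv2.resize(a,None,fx=3.3,fy=3.3,interpolation=cv2.INTER_CUBIC))
print('handle grip closed',box(-.026,-.140,.026),box(-.026,-.15,.026))
m=(abs(W[...,2]-.194)<.004)&(W[...,1]<-.17)&(W[...,1]>-.23)&(W[...,0]<.55)&(W[...,0]>.49)&(p.max(2)<90);print(m.sum(),W[m].mean(0) if m.any() else 0,W[m].min(0),W[m].max(0))
"
```

```text
[ 0.58486786 -0.31463926  0.26839948] [1.79282105e+02 1.31554784e-01 8.10177974e+01] 0.41395233841043544 [ 0.05684126  0.37896057 -0.924621  ]
handle grip closed [ 0.52011648 -0.18451983  0.166     ] [ 0.51938409 -0.19449298  0.166     ]
37 [ 0.51998963 -0.1964919   0.19421618] [ 0.51419469 -0.20162654  0.19084404] [ 0.52618408 -0.19115764  0.1976565 ]
```

View pics/t2c.png

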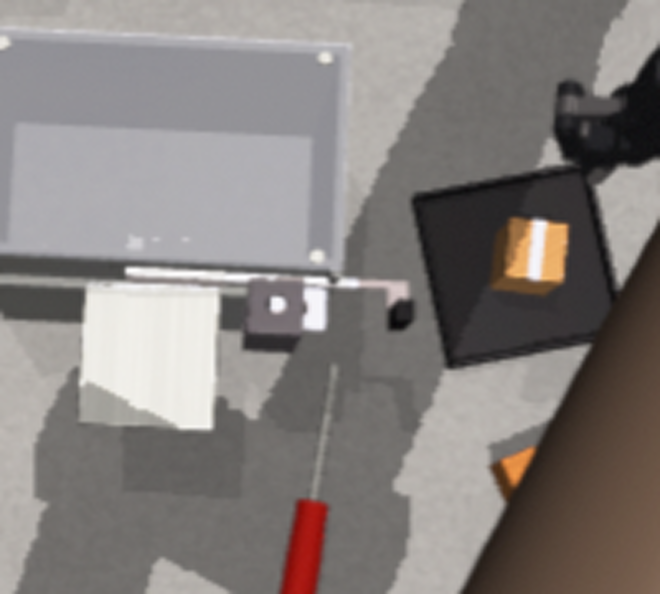

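```bash
python3 -c "
from h import *
rel((.520,-.1965,.26,85.8),(.520,-.1965,.166,85.8))
print(box(-.026,-.206,.026))"
```

```text
[0.1064, -0.082, 0.0052, -0.0835]
[0.1065, -0.0829, 0.0992, -0.0835]
[ 0.51528275 -0.25034259  0.166     ]
```

{"fn": "step_arm", "kwargs": {
  "steps": [
    [150,0.035,-0.027,0.005,-0.03],
    [150,0.07,-0.054,0.005,-0.06],
    [150,0.1064,-0.082,0.005,-0.0835],
    [150,0.1064,-0.082,0.005,-0.0835],
    [150,0.1064,-0.082,0.005,-0.0835],
    [150,0.1065,-0.0825,0.04,-0.0835],
    [150,0.1065,-0.0829,0.07,-0.0835],
    [150,0.1065,-0.0829,0.09,-0.0835],
    [150,0.1065,-0.0829,0.099,-0.0835],
    [150,0.1065,-0.0829,0.099,-0.0835],
    [255,0.1065,-0.0829,0.099,-0.0835],
    [255,0.1065,-0.0829,0.099,-0.0835],
    [255,0.1065,-0.0829,0.099,-0.0835],
    [255,0.1065,-0.0829,0.099,-0.0835],
    [255,0.1065,-0.0829,0.099,-0.0835],
    [255,0.1065,-0.0829,0.099,-0.0835]
  ],
  "grip_force": 40
}}

```text
time_s: 8.4
position: [0.5208, -0.1968, 0.1673]
tcp_rot: [179.3, 0.2, 85.8]
contact_force: [1.4, -1.3, 4.6]
width: 0.134
```

```bash
python3 -c "
from h import *
s=monitor.observe();print(s['position'],s['tcp_rot'],s['width']*85,s['contact_force'])
t=box(-.026,-.207,.026);print(rel((*t[:2],s['position'][2],85.8)))
"
```

```text
[ 0.5207999  -0.19678118  0.16731203] [1.79332997e+02 1.55313624e-01 8.58018785e+01] 11.384428367364254 [ 1.36794542 -1.2750973   4.55557662]
[-0.0548, -0.0016, 0.0001, 0.0]
[[-0.0548, -0.0016, 0.0001, 0.0]]
```

{"fn": "step_arm", "kwargs": {
  "steps": [
    [255,-0.008,0,0,0],
    [255,-0.018,0,0,0],
    [255,-0.028,0,0,0],
    [255,-0.038,0,0,0],
    [255,-0.046,0,0,0],
    [255,-0.052,0,0,0],
    [255,-0.056,0,0,0],
    [255,-0.057,0,0,0],
    [255,-0.057,0,0,0],
    [255,-0.057,0,0,0]
  ]
}}

```text
time_s: 9.4
position: [0.5168, -0.2498, 0.1673]
tcp_rot: [179.3, -0.3, 85.9]
contact_force: [2.2, 18.0, 4.8]
width: 0.129
```

{"fn": "step_arm", "kwargs": {
  "steps": [
    [255,0.001,0,0,0],
    [150,0.001,0,0,0],
    [150,0.001,0,0,0],
    [150,0.001,0,0,0],
    [150,0.001,0,0,0],
    [150,0.001,0,-0.03,0],
    [150,0.001,0,-0.06,0],
    [120,0.02,0,-0.093,0],
    [100,0.06,0,-0.093,0],
    [60,0.1,0,-0.093,0],
    [0,0.145,0,-0.093,0],
    [0,0.19,0,-0.093,0],
    [0,0.235,0,-0.093,0],
    [0,0.235,0,-0.093,0],
    [0,0.235,0,-0.093,0]
  ]
}}

```text
time_s: 10.9
position: [0.5322, -0.015, 0.2616]
tcp_rot: [179.3, -0.3, 86.1]
contact_force: [0.1, -0.5, -0.2]
width: 0.996
```

```bash
cat >> h.py <<'E'
def cases():
    "flat cases seen from the top camera: centre, sides, jaw yaw"
    p,d=shot('top');W=world('top',d);Z=W[...,2]
    m=((Z>.010)&(Z<.024)&(W[...,1]>.08)&(W[...,1]<.5)&(W[...,0]>.15)&(W[...,0]<.75)).astype(np.uint8)
    for c in cv2.findContours(m,cv2.RETR_EXTERNAL,cv2.CHAIN_APPROX_NONE)[0]:
        if cv2.contourArea(c)<150: continue
        q=ray('top',c[:,0].astype(float),.016)[:,:2];r=cv2.minAreaRect((q*1000).astype(np.float32))
        print('obj',np.round(r[0],1),np.round(r[1],1),'jaw yaw %.1f'%(r[2] if r[1][0]<r[1][1] else r[2]-90))
    return p,d,W
E
python3 -c "
from h import *
s=monitor.observe();print(s['position'],s['tcp_rot'],s['width']*85,s['contact_force'])
p,d,W=cases()
m=(abs(W[...,2]-.194)<.004)&(W[...,1]<-.17)&(W[...,1]>-.3)&(W[...,0]<.55)&(W[...,0]>.49)&(p.max(2)<90);print(m.sum(),W[m].mean(0) if m.any() else 0)
rel((.5316,.2334,.1,75.3),(.5316,.2334,.006,75.3))
"
```

```text
[ 0.53224479 -0.01498107  0.26160918] [179.32961615  -0.29423277  86.08085374] 84.68403900394541 [ 0.09066803 -0.50986835 -0.21298125]
obj [348. 329.] [63.  57.6] jaw yaw -1.5
obj [377.5 218.5] [66.2 50.1] jaw yaw -52.4
obj [440.6 376.2] [53.3 67.2] jaw yaw 57.2
obj [531.8 233.8] [50.9 65.8] jaw yaw 75.3
obj [591.5 328.2] [51.7 66.2] jaw yaw 84.8
48 [ 0.51663743 -0.24834389  0.19401632]
[0.2478, -0.0201, 0.1626, 0.1864]
[0.2473, -0.0212, 0.2566, 0.1864]
```

{"fn": "step_arm", "kwargs": {
  "steps": [
    [0,0.04,-0.003,0.03,0.03],
    [0,0.085,-0.006,0.06,0.07],
    [0,0.13,-0.01,0.09,0.11],
    [0,0.175,-0.015,0.12,0.15],
    [0,0.22,-0.018,0.14,0.1864],
    [0,0.2478,-0.02,0.16,0.1864],
    [0,0.2478,-0.02,0.19,0.1864],
    [0,0.2475,-0.021,0.22,0.1864],
    [0,0.2473,-0.021,0.245,0.1864],
    [0,0.2473,-0.021,0.26,0.1864],
    [0,0.2473,-0.021,0.26,0.1864],
    [0,0.2473,-0.021,0.26,0.1864],
    [255,0.2473,-0.021,0.26,0.1864],
    [255,0.2473,-0.021,0.26,0.1864],
    [255,0.2473,-0.021,0.26,0.1864],
    [255,0.2473,-0.021,0.26,0.1864],
    [255,0.2473,-0.021,0.26,0.1864],
    [255,0.2473,-0.021,0.22,0.1864],
    [255,0.2473,-0.021,0.17,0.1864],
    [255,0.2473,-0.021,0.17,0.1864]
  ]
}}

```text
time_s: 12.95
position: [0.5342, 0.2346, 0.0999]
tcp_rot: [178.9, -0.8, 75.3]
contact_force: [0.3, 0.9, -0.2]
width: 0.573
```

```bash
python3 -c "
from h import *
s=monitor.observe();print(s['position'],s['tcp_rot'],s['width']*85,s['contact_force'])
t=box(-.057,0,0);print(t)
rel((*t[:2],.24,85.8),(*t[:2],.146,85.8))
"
```

```text
[0.53416065 0.23462988 0.09987215] [178.90068078  -0.80728846  75.31751971] 48.70707415363551 [ 0.29189028  0.94114775 -0.24562202]
[ 0.49945307 -0.04262542  0.14      ]
[-0.275, 0.0395, -0.1433, -0.183]
[-0.2763, 0.0377, -0.0493, -0.183]
```

{"fn": "step_arm", "kwargs": {
  "steps": [
    [255,-0.02,0.003,-0.045,-0.03],
    [255,-0.05,0.007,-0.09,-0.06],
    [255,-0.09,0.013,-0.12,-0.09],
    [255,-0.135,0.02,-0.14,-0.12],
    [255,-0.18,0.026,-0.143,-0.15],
    [255,-0.22,0.033,-0.143,-0.183],
    [255,-0.255,0.038,-0.143,-0.183],
    [255,-0.275,0.0395,-0.143,-0.183],
    [255,-0.275,0.0395,-0.143,-0.183],
    [255,-0.2755,0.039,-0.11,-0.183],
    [255,-0.276,0.038,-0.08,-0.183],
    [255,-0.2763,0.0377,-0.06,-0.183],
    [255,-0.2763,0.0377,-0.0475,-0.183],
    [255,-0.2763,0.0377,-0.0475,-0.183],
    [255,-0.2763,0.0377,-0.0475,-0.183],
    [57,-0.2763,0.0377,-0.0475,-0.183],
    [57,-0.2763,0.0377,-0.0475,-0.183],
    [57,-0.2763,0.0377,-0.0475,-0.183],
    [57,-0.2763,0.0377,-0.0475,-0.183]
  ]
}}

```text
time_s: 14.85
position: [0.4997, -0.0426, 0.1443]
tcp_rot: [178.8, -0.6, 85.8]
contact_force: [0.4, -0.1, 0.2]
width: 0.778
```

```bash
python3 -c "
from h import *
s=monitor.observe();print(s['position'],s['tcp_rot'],s['width']*85,s['contact_force'])
b=box(-.12,0,0);f=box(-.024,0,0)
rel((*s['position'][:2],.185,85.8),(*b[:2],.185,85.8),(*b[:2],.147,85.8),(*f[:2],.147,85.8))
"
```

```text
[ 0.49965615 -0.04260033  0.1443479 ] [178.75557545  -0.59310778  85.80153518] 66.10895655735445 [ 0.43317003 -0.06060131  0.21914407]
[0.0004, 0.0009, -0.0406, 0.0]
[0.0004, -0.0623, -0.042, 0.0]
[-0.0, -0.0631, -0.004, 0.0]
[-0.0, 0.0328, -0.0019, 0.0]
```

{"fn": "step_arm", "kwargs": {
  "steps": [
    [57,0,0,-0.03,0],
    [57,0,-0.02,-0.042,0],
    [165,0,-0.062,-0.042,0],
    [165,0,-0.063,-0.042,0],
    [165,0,-0.063,-0.02,0],
    [165,0,-0.063,-0.004,0],
    [165,0,-0.063,-0.004,0],
    [165,0,-0.05,-0.004,0],
    [165,0,-0.04,-0.0035,0],
    [165,0,-0.03,-0.0035,0],
    [165,0,-0.02,-0.003,0],
    [165,0,-0.01,-0.003,0],
    [165,0,0,-0.003,0],
    [165,0,0.01,-0.0025,0],
    [165,0,0.02,-0.002,0],
    [165,0,0.028,-0.002,0],
    [165,0,0.033,-0.002,0],
    [165,0,0.033,-0.002,0],
    [165,0,0.033,-0.002,0]
  ]
}}

```text
time_s: 16.75
position: [0.5324, -0.045, 0.147]
tcp_rot: [178.8, -0.6, 85.8]
contact_force: [-0.4, -0.6, 0.2]
width: 0.357
```

```bash
python3 -c "
from h import *
s=monitor.observe();print(s['position'],s['tcp_rot'],s['width']*85,s['contact_force'])
cv2.imwrite('pics/s3.png',cv2.resize(shot('scene')[0][200:360,240:420,::-1],None,fx=3.6,fy=3.6))
p,d,W=cases()
rel((.5915,.3285,.24,84.8),(.5915,.3285,.002,84.8),(.5915,.3285,.1,84.8))
"
```

```text
[ 0.53238455 -0.04501307  0.14697698] [178.77533304  -0.59603479  85.80121846] 30.34900075083245 [-0.42559758 -0.57423781  0.23130237]
obj [349.  327.9] [61.1 58.7] jaw yaw -27.3
obj [377.3 218.3] [66.6 50.1] jaw yaw -53.1
obj [440.6 376.3] [53.6 67. ] jaw yaw 58.1
obj [438.5 114.7] [ 13.6 116.5] jaw yaw 83.8
obj [591.4 328. ] [52.1 66.4] jaw yaw 84.8
[0.3778, 0.0337, -0.0883, 0.0174]
[0.3753, 0.0286, 0.1497, 0.0174]
[0.3763, 0.0307, 0.0517, 0.0174]
```

View pics/s3.png

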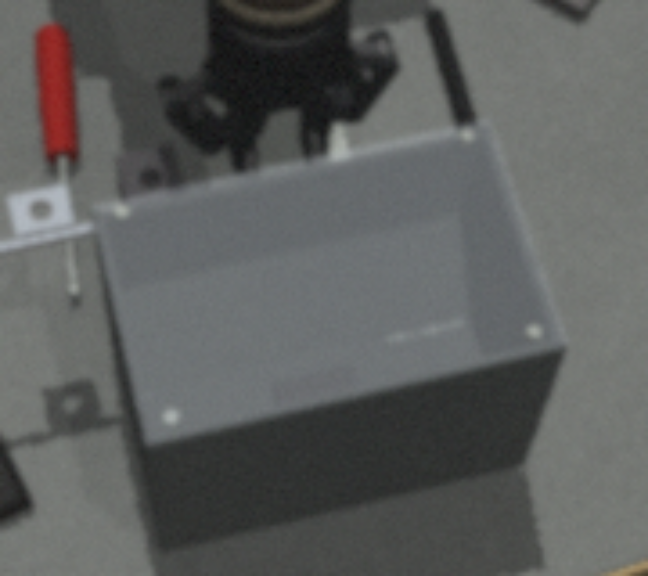

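{"fn": "step_arm", "kwargs": {
  "steps": [
    [165,0,-0.005,-0.03,0],
    [120,0,-0.005,-0.07,0],
    [60,0.04,0.003,-0.088,0.005],
    [0,0.085,0.008,-0.088,0.01],
    [0,0.13,0.012,-0.088,0.0174],
    [0,0.175,0.016,-0.088,0.0174],
    [0,0.22,0.02,-0.088,0.0174],
    [0,0.265,0.024,-0.085,0.0174],
    [0,0.31,0.028,-0.06,0.0174],
    [0,0.35,0.031,-0.03,0.0174],
    [0,0.3765,0.031,0.01,0.0174],
    [0,0.376,0.03,0.055,0.0174],
    [0,0.3755,0.029,0.1,0.0174],
    [0,0.3753,0.0286,0.135,0.0174],
    [0,0.3753,0.0286,0.1497,0.0174],
    [0,0.3753,0.0286,0.1497,0.0174],
    [0,0.3753,0.0286,0.1497,0.0174]
  ]
}}

```text
time_s: 18.55
position: [0.5925, 0.3289, 0.0038]
tcp_rot: [178.7, -0.7, 84.8]
contact_force: [0.4, -0.4, 0.9]
width: 1.0
```

{"fn": "step_arm", "kwargs": {
  "steps": [
    [255,0,0,0,0],
    [255,0,0,0,0],
    [255,0,0,0,0],
    [255,0,0,0,0],
    [255,0,0,0,0],
    [255,0,0,-0.03,0],
    [255,0,0,-0.07,0],
    [255,0,0,-0.11,0],
    [255,0,0,-0.16,0],
    [255,0,0,-0.2,0],
    [255,0,0,-0.24,0],
    [255,0,0,-0.24,0],
    [255,0,0,-0.24,0],
    [255,0,0,-0.24,0]
  ]
}}

```text
time_s: 19.95
position: [0.5863, 0.3263, 0.2427]
tcp_rot: [178.7, -0.6, 84.8]
contact_force: [0.1, -0.2, -1.1]
width: 0.571
```

```bash
python3 -c "
from h import *
s=monitor.observe();print(s['position'],s['tcp_rot'],s['width']*85,s['contact_force'])
t=box(-.057,0,0)
rel((*t[:2],.24,85.8),(*t[:2],.1435,85.8))
cases()
"
```

```text
[0.58632063 0.32629743 0.2426539 ] [178.74282193  -0.63780198  84.79012745] 48.50513834381063 [ 0.13357365 -0.20194269 -1.13394038]
[-0.3753, -0.053, -0.0027, -0.0176]
[-0.3764, -0.0551, 0.0938, -0.0176]
obj [348. 329.] [62.9 57.6] jaw yaw -1.5
obj [377.5 218.1] [66.4 50.6] jaw yaw -53.1
obj [440.7 376.4] [53.1 66.8] jaw yaw 57.6
obj [438.5 114.9] [ 13.4 116.5] jaw yaw 83.7
```

{"fn": "step_arm", "kwargs": {
  "steps": [
    [255,-0.035,-0.005,-0.003,-0.005],
    [255,-0.08,-0.011,-0.003,-0.01],
    [255,-0.125,-0.018,-0.003,-0.0176],
    [255,-0.17,-0.024,-0.003,-0.0176],
    [255,-0.215,-0.03,-0.003,-0.0176],
    [255,-0.26,-0.037,-0.003,-0.0176],
    [255,-0.305,-0.043,-0.003,-0.0176],
    [255,-0.345,-0.049,-0.003,-0.0176],
    [255,-0.375,-0.053,-0.003,-0.0176],
    [255,-0.375,-0.053,0.01,-0.0176],
    [255,-0.376,-0.054,0.05,-0.0176],
    [255,-0.3764,-0.055,0.08,-0.0176],
    [255,-0.3764,-0.055,0.0945,-0.0176],
    [255,-0.3764,-0.055,0.0945,-0.0176],
    [255,-0.3764,-0.055,0.0945,-0.0176],
    [57,-0.3764,-0.055,0.0945,-0.0176],
    [57,-0.3764,-0.055,0.0945,-0.0176],
    [57,-0.3764,-0.055,0.0945,-0.0176],
    [57,-0.3764,-0.055,0.0945,-0.0176]
  ]
}}

```text
time_s: 21.9
position: [0.4993, -0.0427, 0.1424]
tcp_rot: [178.8, -0.6, 85.8]
contact_force: [0.0, 0.6, 0.3]
width: 0.777
```

{"fn": "step_arm", "kwargs": {
  "steps": [
    [57,0,0,-0.03,0],
    [57,0,-0.02,-0.042,0],
    [165,0,-0.062,-0.042,0],
    [165,0,-0.063,-0.042,0],
    [165,0,-0.063,-0.02,0],
    [165,0,-0.063,-0.004,0],
    [165,0,-0.063,-0.004,0],
    [165,0,-0.05,-0.004,0],
    [165,0,-0.04,-0.0035,0],
    [165,0,-0.03,-0.0035,0],
    [165,0,-0.02,-0.003,0],
    [165,0,-0.01,-0.003,0],
    [165,0,0,-0.003,0],
    [165,0,0.01,-0.0025,0],
    [165,0,0.02,-0.002,0],
    [165,0,0.028,-0.002,0],
    [165,0,0.033,-0.002,0],
    [165,0,0.033,-0.002,0],
    [165,0,0.033,-0.002,0]
  ]
}}

```text
time_s: 23.8
position: [0.532, -0.0452, 0.145]
tcp_rot: [178.8, -0.6, 85.8]
contact_force: [0.2, 1.0, -0.9]
width: 0.354
```

```bash
python3 -c "
from h import *
s=monitor.observe();print(s['position'],s['tcp_rot'],s['width']*85,s['contact_force'],s['joint_pos'])
p,d,W=cases()
rel((.4406,.3763,.24,57.6),(.4406,.3763,.003,57.6),(.3774,.2183,.24,-53),(.3774,.2183,.003,-53))
"
```

```text
[ 0.53203471 -0.04518463  0.14501517] [178.81069033  -0.58330529  85.79978545] 30.112325256751525 [ 0.18877503  1.04676929 -0.944498  ] [ -5.18840981   7.97579938 -12.23549094  68.60957121   0.60360383
  -0.97592974]
obj [348. 329.] [62.9 57.6] jaw yaw -1.5
obj [377.5 218.3] [66.3 50.4] jaw yaw -52.7
obj [440.5 376.1] [53.8 66.8] jaw yaw 57.6
obj [438.5 114.8] [ 13.7 116.5] jaw yaw 83.7
[0.4146, -0.12, -0.0933, 0.4922]
[0.4122, -0.1249, 0.1437, 0.4922]
[0.2524, -0.1714, -0.096, -0.719]
[0.25, -0.1763, 0.141, -0.719]
```

{"fn": "step_arm", "kwargs": {
  "steps": [
    [165,0,-0.005,-0.03,0],
    [120,0,-0.005,-0.07,0],
    [60,0.04,-0.012,-0.093,0.06],
    [40,0.085,-0.025,-0.093,0.13],
    [40,0.13,-0.038,-0.093,0.2],
    [40,0.175,-0.051,-0.093,0.27],
    [40,0.22,-0.064,-0.093,0.34],
    [40,0.265,-0.077,-0.09,0.41],
    [40,0.31,-0.09,-0.07,0.47],
    [40,0.355,-0.104,-0.045,0.4922],
    [40,0.395,-0.117,0,0.4922],
    [40,0.4135,-0.122,0.04,0.4922],
    [40,0.413,-0.124,0.085,0.4922],
    [40,0.4122,-0.1249,0.125,0.4922],
    [40,0.4122,-0.1249,0.1437,0.4922],
    [40,0.4122,-0.1249,0.1437,0.4922],
    [40,0.4122,-0.1249,0.1437,0.4922],
    [40,0.4122,-0.1249,0.1437,0.4922]
  ]
}}

```text
time_s: 25.65
position: [0.4418, 0.3772, 0.0052]
tcp_rot: [179.2, -1.3, 57.6]
contact_force: [0.7, 0.3, 0.3]
width: 0.842
```

{"fn": "step_arm", "kwargs": {
  "steps": [
    [255,0,0,0,0],
    [255,0,0,0,0],
    [255,0,0,0,0],
    [255,0,0,0,0],
    [255,0,0,0,0],
    [255,0,0,-0.03,0],
    [255,0,0,-0.07,0],
    [255,0,0,-0.11,0],
    [255,0,0,-0.16,0],
    [255,0,0,-0.2,0],
    [255,0,0,-0.24,0],
    [255,0,0,-0.24,0],
    [255,0,0,-0.24,0],
    [255,0,0,-0.24,0]
  ]
}}

```text
time_s: 27.05
position: [0.4357, 0.3742, 0.244]
tcp_rot: [179.2, -1.2, 57.6]
contact_force: [-0.7, 0.4, -0.5]
width: 0.567
```

```bash
python3 -c "
from h import *
s=monitor.observe();print(s['position'],s['tcp_rot'],s['width']*85,s['contact_force'])
t=box(-.057,0,0)
rel((*t[:2],.24,85.8),(*t[:2],.1435,85.8))
cases()
"
```

```text
[0.4356615  0.37419119 0.24403577] [179.1927934   -1.18539359  57.58664526] 48.19342860632233 [-0.74243528  0.36834849 -0.49446051]
[-0.3177, 0.2773, 0.0014, -0.4924]
[-0.3197, 0.2759, 0.0978, -0.4924]
obj [348. 329.] [62.9 57.6] jaw yaw -1.5
obj [377.4 218.2] [66.5 50.4] jaw yaw -52.7
obj [438.5 114.6] [ 13.7 116.1] jaw yaw 83.7
```

{"fn": "step_arm", "kwargs": {
  "steps": [
    [255,-0.03,0.026,0,-0.05],
    [255,-0.063,0.055,0,-0.11],
    [255,-0.096,0.084,0,-0.17],
    [255,-0.13,0.113,0,-0.23],
    [255,-0.163,0.142,0,-0.29],
    [255,-0.196,0.171,0,-0.35],
    [255,-0.229,0.2,0,-0.41],
    [255,-0.262,0.229,0,-0.46],
    [255,-0.29,0.253,0,-0.4924],
    [255,-0.3177,0.277,0.001,-0.4924],
    [255,-0.318,0.277,0.01,-0.4924],
    [255,-0.319,0.2765,0.05,-0.4924],
    [255,-0.3195,0.276,0.08,-0.4924],
    [255,-0.3197,0.2759,0.0965,-0.4924],
    [255,-0.3197,0.2759,0.0965,-0.4924],
    [255,-0.3197,0.2759,0.0965,-0.4924],
    [57,-0.3197,0.2759,0.0965,-0.4924],
    [57,-0.3197,0.2759,0.0965,-0.4924],
    [57,-0.3197,0.2759,0.0965,-0.4924],
    [57,-0.3197,0.2759,0.0965,-0.4924]
  ]
}}

```text
time_s: 29.1
position: [0.4992, -0.0428, 0.1446]
tcp_rot: [178.8, -0.6, 85.8]
contact_force: [0.5, -0.7, -1.0]
width: 0.777
```

{"fn": "step_arm", "kwargs": {
  "steps": [
    [57,0,0,-0.03,0],
    [57,0,-0.02,-0.042,0],
    [165,0,-0.062,-0.042,0],
    [165,0,-0.063,-0.042,0],
    [165,0,-0.063,-0.02,0],
    [165,0,-0.063,-0.004,0],
    [165,0,-0.063,-0.004,0],
    [165,0,-0.05,-0.004,0],
    [165,0,-0.04,-0.0035,0],
    [165,0,-0.03,-0.0035,0],
    [165,0,-0.02,-0.003,0],
    [165,0,-0.01,-0.003,0],
    [165,0,0,-0.003,0],
    [165,0,0.01,-0.0025,0],
    [165,0,0.02,-0.002,0],
    [165,0,0.028,-0.002,0],
    [165,0,0.033,-0.002,0],
    [165,0,0.033,-0.002,0],
    [165,0,0.033,-0.002,0]
  ]
}}

```text
time_s: 31.0
position: [0.532, -0.0452, 0.1472]
tcp_rot: [178.8, -0.6, 85.8]
contact_force: [0.3, -0.3, 0.7]
width: 0.347
```

```bash
python3 -c "
from h import *
s=monitor.observe();print(s['position'],s['tcp_rot'],s['width']*85,s['contact_force'],s['joint_pos'])
p,d,W=cases()
rel((.3774,.2183,.24,-53),(.3774,.2183,.003,-53))
"
```

```text
[ 0.53197779 -0.04517191  0.14721528] [178.78595243  -0.62118146  85.80399323] 29.511591494660028 [ 0.29021928 -0.31047573  0.69441036] [ -5.20908011   7.90854864 -12.03513392  68.85336664   0.64240965
  -0.99974773]
obj [348. 329.] [62.9 57.6] jaw yaw -1.5
obj [377.6 218.3] [66.2 50.5] jaw yaw -52.4
obj [438.4 114.8] [ 13.5 116.3] jaw yaw 83.4
[0.2524, -0.1713, -0.0936, -0.719]
[0.2499, -0.1764, 0.1433, -0.719]
```

{"fn": "step_arm", "kwargs": {
  "steps": [
    [165,0,-0.005,-0.03,0],
    [120,0,-0.008,-0.07,0],
    [60,0.02,-0.018,-0.093,-0.1],
    [40,0.05,-0.036,-0.093,-0.22],
    [40,0.08,-0.055,-0.093,-0.34],
    [40,0.11,-0.075,-0.093,-0.46],
    [40,0.14,-0.095,-0.093,-0.58],
    [40,0.17,-0.115,-0.09,-0.68],
    [40,0.2,-0.135,-0.075,-0.719],
    [40,0.23,-0.158,-0.045,-0.719],
    [40,0.251,-0.173,0,-0.719],
    [40,0.251,-0.174,0.04,-0.719],
    [40,0.25,-0.175,0.085,-0.719],
    [40,0.2499,-0.1764,0.125,-0.719],
    [40,0.2499,-0.1764,0.1433,-0.719],
    [40,0.2499,-0.1764,0.1433,-0.719],
    [40,0.2499,-0.1764,0.1433,-0.719],
    [40,0.2499,-0.1764,0.1433,-0.719]
  ]
}}

```text
time_s: 32.85
position: [0.3785, 0.2189, 0.0046]
tcp_rot: [178.5, 0.4, 127.0]
contact_force: [0.2, -0.3, 0.2]
width: 0.844
```

{"fn": "step_arm", "kwargs": {
  "steps": [
    [255,0,0,0,0],
    [255,0,0,0,0],
    [255,0,0,0,0],
    [255,0,0,0,0],
    [255,0,0,0,0],
    [255,0,0,-0.03,0],
    [255,0,0,-0.07,0],
    [255,0,0,-0.11,0],
    [255,0,0,-0.16,0],
    [255,0,0,-0.2,0],
    [255,0,0,-0.24,0],
    [255,0,0,-0.24,0],
    [255,0,0,-0.24,0],
    [255,0,0,-0.24,0]
  ]
}}

```text
time_s: 34.25
position: [0.3722, 0.2161, 0.2436]
tcp_rot: [178.6, 0.3, 127.0]
contact_force: [-0.7, -0.1, -1.4]
width: 0.572
```

```bash
python3 -c "
from h import *
s=monitor.observe();print(s['position'],s['tcp_rot'],s['width']*85,s['contact_force'])
t=box(-.057,0,0)
rel((*t[:2],.24,85.8),(*t[:2],.1435,85.8))
cases()
"
```

```text
[0.37221015 0.21608937 0.24361284] [178.58952232   0.34396719 126.98027311] 48.63722857764061 [-0.7462702  -0.07842847 -1.36293541]
[-0.2832, -0.0541, 0.004, 0.7187]
[-0.2826, -0.0565, 0.1005, 0.7187]
obj [438.5 114.9] [ 13.7 116.5] jaw yaw 83.7
```

{"fn": "step_arm", "kwargs": {
  "steps": [
    [255,-0.03,-0.006,0.002,0.08],
    [255,-0.065,-0.012,0.002,0.18],
    [255,-0.1,-0.019,0.003,0.28],
    [255,-0.135,-0.026,0.003,0.38],
    [255,-0.17,-0.032,0.003,0.48],
    [255,-0.205,-0.039,0.004,0.58],
    [255,-0.24,-0.046,0.004,0.67],
    [255,-0.265,-0.051,0.004,0.7187],
    [255,-0.2832,-0.054,0.004,0.7187],
    [255,-0.2832,-0.054,0.004,0.7187],
    [255,-0.283,-0.055,0.02,0.7187],
    [255,-0.283,-0.0555,0.055,0.7187],
    [255,-0.2826,-0.056,0.085,0.7187],
    [255,-0.2826,-0.0565,0.0995,0.7187],
    [255,-0.2826,-0.0565,0.0995,0.7187],
    [255,-0.2826,-0.0565,0.0995,0.7187],
    [57,-0.2826,-0.0565,0.0995,0.7187],
    [57,-0.2826,-0.0565,0.0995,0.7187],
    [57,-0.2826,-0.0565,0.0995,0.7187],
    [57,-0.2826,-0.0565,0.0995,0.7187]
  ]
}}

```text
time_s: 36.3
position: [0.4992, -0.0428, 0.1441]
tcp_rot: [178.8, -0.6, 85.8]
contact_force: [0.6, 0.4, -1.1]
width: 0.775
```

{"fn": "step_arm", "kwargs": {
  "steps": [
    [57,0,0,-0.03,0],
    [57,0,-0.02,-0.042,0],
    [165,0,-0.062,-0.042,0],
    [165,0,-0.063,-0.042,0],
    [165,0,-0.063,-0.02,0],
    [165,0,-0.063,-0.004,0],
    [165,0,-0.063,-0.004,0],
    [165,0,-0.05,-0.004,0],
    [165,0,-0.04,-0.0035,0],
    [165,0,-0.03,-0.0035,0],
    [165,0,-0.02,-0.003,0],
    [165,0,-0.01,-0.003,0],
    [165,0,0,-0.003,0],
    [165,0,0.01,-0.0025,0],
    [165,0,0.02,-0.002,0],
    [165,0,0.028,-0.002,0],
    [165,0,0.033,-0.002,0],
    [165,0,0.033,-0.002,0],
    [165,0,0.033,-0.002,0]
  ]
}}

```text
time_s: 38.2
position: [0.5319, -0.0452, 0.1467]
tcp_rot: [178.8, -0.6, 85.8]
contact_force: [-0.0, 0.8, -0.1]
width: 0.354
```

{"fn": "step_arm", "kwargs": {
  "steps": [
    [165,0,-0.01,-0.03,0],
    [165,0,-0.02,-0.07,0],
    [165,0,-0.06,-0.1,0],
    [165,0,-0.1,-0.1,0],
    [165,0,-0.14,-0.1,0],
    [165,0,-0.18,-0.1,0],
    [165,0,-0.18,-0.1,0],
    [165,0,-0.18,-0.1,0]
  ]
}}

```text
time_s: 39.0
position: [0.3498, -0.0329, 0.2435]
tcp_rot: [178.6, -0.6, 85.8]
contact_force: [0.3, 0.0, 0.3]
width: 0.354
```

```bash
python3 -c "
from h import *
s=monitor.observe();print(s['position'],s['tcp_rot'],s['width']*85,s['contact_force'])
p,d,W=cases()
cv2.imwrite('pics/t4.png',cv2.resize(p[110:320,120:460,::-1],None,fx=2.3,fy=2.3,interpolation=cv2.INTER_CUBIC))
m=(abs(W[...,2]-.194)<.004)&(W[...,1]<-.17)&(W[...,1]>-.3)&(W[...,0]<.55)&(W[...,0]>.49)&(p.max(2)<90);print(m.sum(),W[m].mean(0) if m.any() else 0)
"
```

```text
[ 0.34977935 -0.03294     0.24345789] [178.6361856   -0.6364314   85.80729255] 30.123300430742137 [0.31888436 0.02278929 0.25813556]
obj [349.  327.8] [61.2 58.7] jaw yaw -27.3
obj [438.5 115. ] [ 13.6 116.5] jaw yaw 83.3
48 [ 0.5167237  -0.24814105  0.19402628]
```

View pics/t4.png

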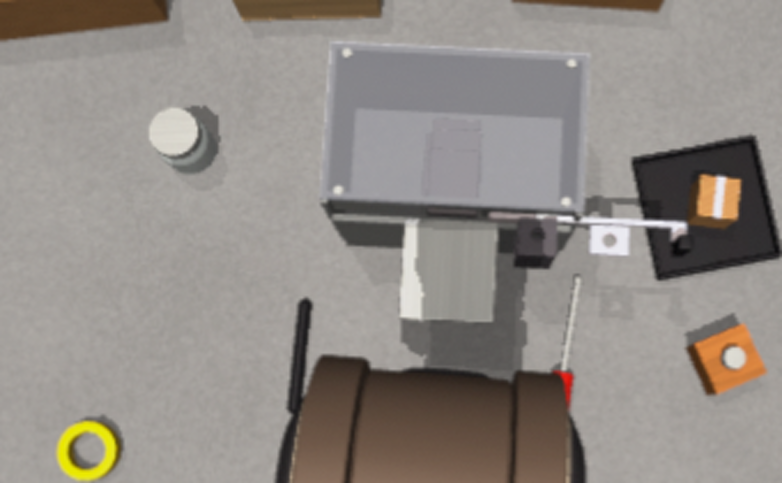

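```bash
python3 -c "
from h import *
rel((.5168,-.249,.243,85.8),(.5168,-.249,.167,85.8))
"
```

```text
[-0.2033, 0.1816, 0.0022, 0.0002]
[-0.2041, 0.1799, 0.0782, 0.0002]
```

{"fn": "step_arm", "kwargs": {
  "steps": [
    [150,-0.03,0.03,0,0],
    [150,-0.06,0.055,0,0],
    [150,-0.09,0.08,0,0],
    [150,-0.12,0.105,0,0],
    [150,-0.15,0.13,0,0],
    [150,-0.18,0.16,0,0],
    [150,-0.2033,0.1816,0.002,0],
    [150,-0.2033,0.1816,0.002,0],
    [150,-0.2035,0.181,0.03,0],
    [150,-0.204,0.18,0.06,0],
    [150,-0.2041,0.1799,0.078,0],
    [150,-0.2041,0.1799,0.078,0],
    [150,-0.2041,0.1799,0.078,0],
    [255,-0.2041,0.1799,0.078,0],
    [255,-0.2041,0.1799,0.078,0],
    [255,-0.2041,0.1799,0.078,0],
    [255,-0.2041,0.1799,0.078,0],
    [255,-0.2041,0.1799,0.078,0]
  ]
}}

```text
time_s: 40.85
position: [0.5176, -0.2492, 0.1687]
tcp_rot: [178.5, -0.6, 85.8]
contact_force: [0.9, 1.4, 6.4]
width: 0.131
```

{"fn": "step_arm", "kwargs": {
  "steps": [
    [255,0.006,0,0,0],
    [255,0.014,0,0,0],
    [255,0.024,0,0,0],
    [255,0.034,0,0,0],
    [255,0.044,0,0,0],
    [255,0.052,0,0,0],
    [255,0.058,0,0,0],
    [255,0.063,0,0,0],
    [255,0.066,0,0,0],
    [255,0.068,0,0,0],
    [255,0.069,0,0,0],
    [255,0.069,0,0,0],
    [255,0.069,0,0,0]
  ]
}}

```text
time_s: 42.15
position: [0.5226, -0.1835, 0.1689]
tcp_rot: [178.5, -0.2, 85.7]
contact_force: [3.9, -14.7, -9.7]
width: 0.13
```

{"fn": "step_arm", "kwargs": {
  "steps": [
    [255,-0.002,0,0,0],
    [150,-0.002,0,0,0],
    [150,-0.002,0,0,0],
    [150,-0.002,0,0,0],
    [150,-0.002,0,-0.03,0],
    [150,-0.002,0,-0.07,0],
    [150,-0.002,0,-0.11,0],
    [150,-0.002,0,-0.15,0],
    [150,-0.03,-0.02,-0.19,0],
    [150,-0.06,-0.045,-0.23,0],
    [150,-0.1,-0.075,-0.25,0],
    [150,-0.13,-0.1,-0.25,0],
    [150,-0.13,-0.1,-0.25,0],
    [150,-0.13,-0.1,-0.25,0],
    [150,-0.13,-0.1,-0.25,0]
  ]
}}

```text
time_s: 43.65
position: [0.4071, -0.3054, 0.4157]
tcp_rot: [178.6, -0.2, 85.7]
contact_force: [-1.1, -0.5, -0.4]
width: 0.415
```

```bash
python3 -c "
from h import *
s=monitor.observe();print(s['position'],s['tcp_rot'],s['width']*85,s['contact_force'])
p,d=shot('top');W=world('top',d)
m=(abs(W[...,2]-.194)<.004)&(W[...,1]<-.16)&(W[...,1]>-.3)&(W[...,0]<.55)&(W[...,0]>.49)&(p.max(2)<90);print(m.sum(),W[m].mean(0) if m.any() else 0)
p,d=shot('scene');W=world('scene',d)
m=(abs(W[...,2]-.062)<.004)&(abs(W[...,0]-.424)<.03)&(abs(W[...,1]+.319)<.03)&(p.max(2)-p.min(2)<40);print('pin scene',m.sum(),W[m].mean(0))
"
```

```text
[ 0.40707695 -0.30540163  0.41568868] [178.55040654  -0.23439207  85.72641832] 35.26848485981562 [-1.07262364 -0.54425081 -0.39489029]
35 [ 0.52087474 -0.18458077  0.19421314]
pin scene 59 [ 0.42804851 -0.31983756  0.06096221]
```

```bash
python3 -c "
from h import *
rel((.5215,-.1852,.416,85.8),(.5215,-.1852,.25,85.8))
"
```

```text
[0.1278, 0.1049, 0.0026, 0.0001]
[0.1272, 0.1008, 0.1686, 0.0001]
```

{"fn": "step_arm", "kwargs": {
  "steps": [
    [150,0.04,0.03,0,0],
    [150,0.08,0.06,0,0],
    [150,0.1278,0.105,0.002,0],
    [150,0.1278,0.105,0.002,0],
    [150,0.1278,0.105,0.002,0],
    [150,0.1275,0.104,0.05,0],
    [150,0.1273,0.102,0.1,0],
    [150,0.1272,0.101,0.15,0]
  ]
}}

```text
time_s: 44.55
position: [0.5206, -0.1854, 0.2673]
tcp_rot: [178.5, -0.2, 85.8]
contact_force: [0.0, -0.8, -0.0]
width: 0.411
```

```bash
python3 -c "
from h import *
s=monitor.observe();print(s['position'],s['tcp_rot'],s['qvel'])
rel((.5215,-.1852,.169,85.8))
"
```

```text
[ 0.52060095 -0.18536327  0.26731186] [178.50618865  -0.19187566  85.81978459] [ 3.40730901e-02 -7.78524509e+00 -7.35630475e+01 -6.53758818e+01
 -1.19941576e-02  1.48536911e-01]
[-0.0001, -0.0017, 0.0983, 0.0003]
```

{"fn": "step_arm", "kwargs": {
  "steps": [
    [150,0,-0.001,0.03,0],
    [150,0,-0.0015,0.06,0],
    [150,0,-0.0017,0.085,0],
    [150,0,-0.0017,0.098,0],
    [150,0,-0.0017,0.098,0],
    [255,0,-0.0017,0.098,0],
    [255,0,-0.0017,0.098,0],
    [255,0,-0.0017,0.098,0],
    [255,0,-0.0017,0.098,0],
    [255,0,-0.0017,0.098,0],
    [255,0.003,-0.0017,0.098,0],
    [255,0.006,-0.0017,0.098,0],
    [255,0.006,-0.0017,0.098,0],
    [255,0.006,-0.0017,0.098,0]
  ]
}}

```text
time_s: 45.95
position: [0.5223, -0.1836, 0.1711]
tcp_rot: [178.4, 0.4, 85.7]
contact_force: [-1.7, -15.7, 3.5]
width: 0.134
```

{"fn": "step_arm", "kwargs": {
  "steps": [
    [255,0,0,0,0],
    [255,0,0,0,0],
    [150,0,0,0,0],
    [150,0,0,0,0],
    [150,0,0,0,0],
    [150,0,0,0,0]
  ]
}}

```text
time_s: 46.55
position: [0.5225, -0.1834, 0.1713]
tcp_rot: [178.4, 0.4, 85.7]
contact_force: [-0.6, -0.8, 0.2]
width: 0.412
```

```bash
python3 -c "
from h import *
s=monitor.observe();print(s['position'],s['tcp_rot'],s['contact_force'])
rel((.4255,-.3195,.25,85.8),(.4255,-.3195,.049,85.8))
"
```

```text
[ 0.52247113 -0.18341154  0.1712787 ] [178.35626452   0.38152086  85.68124328] [-0.64668316 -0.78009889  0.23668695]
[-0.1435, -0.0842, -0.0802, -0.0021]
[-0.1422, -0.0899, 0.1207, -0.0021]
```

{"fn": "step_arm", "kwargs": {
  "steps": [
    [130,0,0,-0.04,0],
    [130,-0.03,-0.015,-0.08,0],
    [130,-0.07,-0.04,-0.08,0],
    [130,-0.11,-0.065,-0.08,0],
    [130,-0.1435,-0.0842,-0.08,0],
    [130,-0.1435,-0.0842,-0.08,0],
    [130,-0.143,-0.0855,-0.04,0],
    [130,-0.143,-0.0865,0,0],
    [130,-0.1425,-0.088,0.05,0],
    [130,-0.1422,-0.089,0.09,0],
    [130,-0.1422,-0.0899,0.11,0],
    [130,-0.1422,-0.0899,0.122,0],
    [130,-0.1422,-0.0899,0.122,0],
    [130,-0.1422,-0.0899,0.122,0],
    [255,-0.1422,-0.0899,0.122,0],
    [255,-0.1422,-0.0899,0.122,0],
    [255,-0.1422,-0.0899,0.122,0],
    [255,-0.1422,-0.0899,0.122,0],
    [255,-0.1422,-0.0899,0.122,0]
  ],
  "grip_force": 80
}}

```text
time_s: 48.45
position: [0.4266, -0.3202, 0.0497]
tcp_rot: [178.2, 0.5, 85.7]
contact_force: [-0.5, 0.0, 6.1]
width: 0.215
```

```bash
python3 -c "
from h import *
s=monitor.observe();print(s['position'],s['tcp_rot'],s['width']*85,s['contact_force'])
x,y,z=s['position']
rel((x,y,.12),(x,y,.26),(x+.045,y+.11,.26))
"
```

```text
[ 0.42661823 -0.32019923  0.04965299] [178.19068435   0.46599236  85.68154793] 18.253166725616015 [-0.53163871  0.02338539  6.09435012]
[-0.0006, 0.0022, -0.0703, 0.0]
[-0.0017, 0.0066, -0.2102, 0.0]
[0.1114, 0.0432, -0.21, 0.0]
```

{"fn": "step_arm", "kwargs": {
  "steps": [
    [255,0,0.0005,-0.015,0],
    [255,-0.0003,0.001,-0.03,0],
    [255,-0.0006,0.002,-0.05,0],
    [255,-0.0006,0.0022,-0.07,0],
    [255,-0.001,0.0035,-0.11,0],
    [255,-0.0013,0.005,-0.15,0],
    [255,-0.0015,0.0065,-0.19,0],
    [255,-0.0017,0.0066,-0.21,0],
    [255,0.03,0.017,-0.21,0],
    [255,0.07,0.03,-0.21,0],
    [255,0.1114,0.0432,-0.21,0],
    [255,0.1114,0.0432,-0.21,0],
    [255,0.1114,0.0432,-0.21,0],
    [255,0.1114,0.0432,-0.21,0]
  ]
}}

```text
time_s: 49.85
position: [0.4715, -0.2106, 0.2605]
tcp_rot: [178.2, 0.5, 85.7]
contact_force: [-0.0, -0.0, -0.1]
width: 0.212
```

```bash
python3 -c "
from h import *
s=monitor.observe();print(s['position'],s['tcp_rot'],s['width']*85,s['contact_force'])
f=box(-.022,-.078,0);print(f)
rel((*f[:2],.23))
p,d=shot('scene');np.savez('s5.npz',p=p,d=d);a=cv2.resize(p[210:290,180:330,::-1],None,fx=5,fy=5,interpolation=cv2.INTER_CUBIC);cv2.imwrite('pics/s5.png',a)
"
```

```text
[ 0.47148778 -0.21064947  0.26050596] [178.15034668   0.50027274  85.65775737] 18.006745278861676 [-0.00749402 -0.0368308  -0.12473723]
[ 0.5286465  -0.12297929  0.14      ]
[0.092, 0.0494, 0.0313, 0.0]
```

View pics/s5.png

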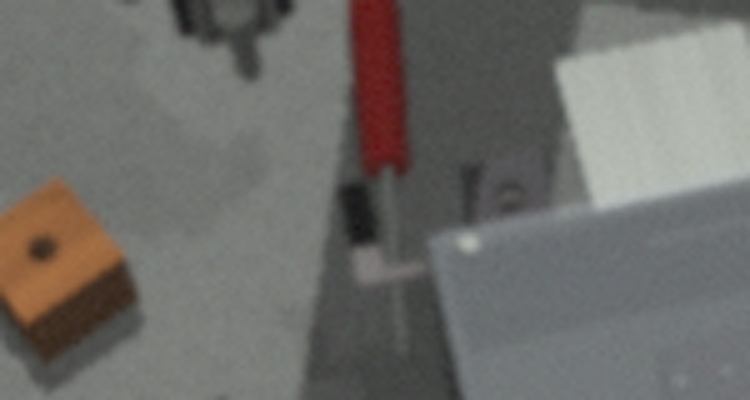

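```bash
python3 - <<'E'
from h import *
np.set_printoptions(precision=4,suppress=True)
def cen(n,p,box,f,z,nm):
    u0,u1,v0,v1=box;g=p[v0:v1,u0:u1].astype(int);m=f(g).astype(np.uint8)
    k,l,st,c=cv2.connectedComponentsWithStats(m);
    if k<2: print(nm,'none');return
    i=1+st[1:,4].argmax();uv=c[i]+[u0,v0];print(n,nm,st[i],uv,ray(n,[uv],z)[0])
grey=lambda g:(g.max(2)-g.min(2)<35)&(g.min(2)>120)
T0=np.load('top0.npz')['p'];S0=np.load('scene0.npz')['p'];S5=np.load('s5.npz')['p'];T2=np.load('t2.npz')['p']
cen('top',T0,(430,449,256,275),grey,.062,'head')
cen('scene',S0,(178,198,248,268),lambda g:(g.max(2)-g.min(2)<30)&(g.min(2)>90),.062,'head')
g=S0[248:272,176:204];print(g[4:16,5:18].tolist()) if 0 else 0
cen('scene',S5,(182,195,253,266),lambda g:g.max(2)<75,.046,'standhole')
cen('top',T0,(348,360,206,217),lambda g:g.min(2)>110,.162,'forkhole-lit')
cen('top',T2,(348,360,206,217),lambda g:g.min(2)>110,.162,'forkhole-lit')
p,d=shot('top');np.savez('t5.npz',p=p,d=d)
def up(p,b,s):
    u0,u1,v0,v1=b;return cv2.resize(p[v0:v1,u0:u1,::-1],(400,300),interpolation=cv2.INTER_CUBIC)
out=np.vstack([np.hstack([up(S0,(268,308,232,262),0),up(S5,(268,308,232,262),0)]),np.hstack([up(p,(334,374,197,227),0),up(S5,(212,252,200,230),0)])])
cv2.imwrite('pics/m5.png',out)
E
```

```text
top head [ 5  5  9  9 68] [438.6471 265.1618] [ 0.4233 -0.3185  0.062 ]
scene head [ 5  5  9  8 61] [186.8197 256.5738] [ 0.428  -0.3193  0.062 ]
scene standhole [5 6 3 2 6] [188.  259.5] [ 0.4272 -0.3196  0.046 ]
top forkhole-lit [ 4  3  5  6 28] [353.8929 211.6786] [ 0.5324 -0.124   0.162 ]
top forkhole-lit [ 0  0 12 11 77] [354.8961 211.2468] [ 0.5332 -0.1261  0.162 ]
```

View pics/m5.png

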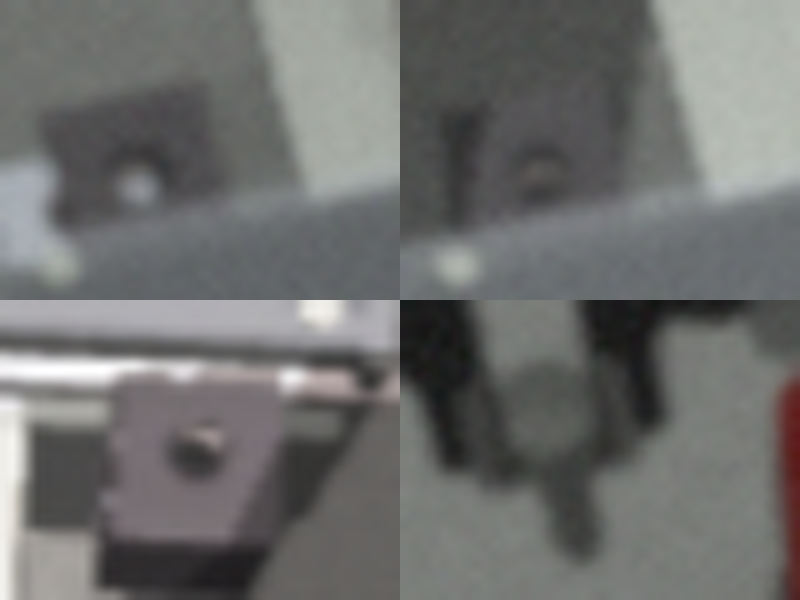

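```bash
python3 - <<'E'
from h import *
np.set_printoptions(precision=4,suppress=True)
print('fork top',ray('top',[(353.35,211.35)],.172)[0],'fork scene',ray('scene',[(282.05,248.55),(281.55,249.05)],.172))
print('tip scene',ray('scene',[(229.4,224.2)],.2165)[0],'head scene',ray('scene',[(212+15.0-.5,200+10.5-.5)],.2567+.005)[0], 'from box',box(-.022,-.078,.032))
s=monitor.observe();R=Ro.from_euler('xyz',s['tcp_rot'],degrees=True).as_matrix();print(s['position'],R[:,2])
print('tip if along tool z',s['position']+R[:,2]*.045)
E
```

```text
fork top [ 0.5313 -0.1221  0.172 ] fork scene [[ 0.5329 -0.121   0.172 ]
 [ 0.5337 -0.1223  0.172 ]]
tip scene [ 0.4699 -0.2107  0.2165] head scene [ 0.4645 -0.2094  0.2617] from box [ 0.5286 -0.123   0.172 ]
[ 0.4713 -0.2111  0.2602] [ 0.0311 -0.0109 -0.9995]
tip if along tool z [ 0.4727 -0.2116  0.2153]
```

```bash
python3 -c "
from h import *
rel((.534,-.1226,.25),(.534,-.1226,.221))"
```

```text
[0.0931, 0.0554, 0.0112, 0.0]
[0.0934, 0.0545, 0.0402, 0.0]
```

{"fn": "step_arm", "kwargs": {
  "steps": [
    [255,0.03,0.018,0.003,0],
    [255,0.06,0.036,0.006,0],
    [255,0.093,0.0554,0.011,0],
    [255,0.093,0.0554,0.011,0],
    [255,0.0932,0.055,0.025,0],
    [255,0.0934,0.0545,0.04,0],
    [255,0.0934,0.0545,0.04,0],
    [255,0.0934,0.0545,0.04,0],
    [255,0.0934,0.0545,0.04,0]
  ]
}}

```text
time_s: 50.85
position: [0.5341, -0.1234, 0.2222]
tcp_rot: [178.1, 0.5, 85.5]
contact_force: [0.1, 0.3, -0.4]
width: 0.217
```

```bash
python3 -c "
from h import *
s=monitor.observe();print(s['position'],s['tcp_rot'],s['width']*85,s['contact_force'])
a,_=shot('scene');b,_=shot('top')
A=cv2.resize(a[222:262,260:310,::-1],(600,480),interpolation=cv2.INTER_CUBIC)
cv2.imwrite('pics/m6.png',A)
"
```

```text
[ 0.53412279 -0.12338297  0.22216206] [178.10805195   0.4968152   85.52281845] 18.445292893872573 [ 0.0805358   0.28043969 -0.36629032]
```

View pics/m6.png

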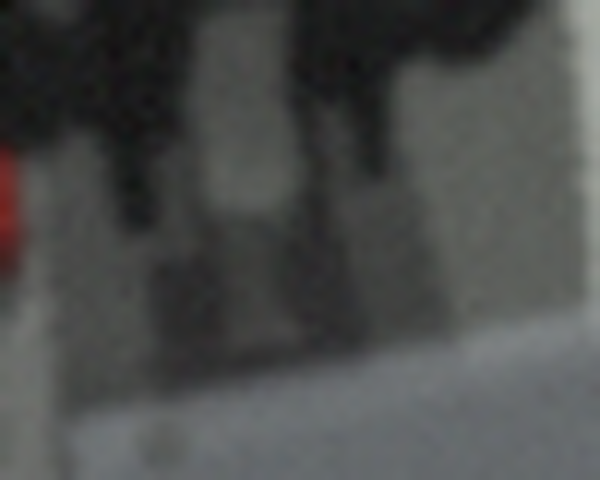

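{"fn": "step_arm", "kwargs": {
  "steps": [
    [255,0,0,0.003,0],
    [255,0,0,0.006,0],
    [255,0,0,0.008,0],
    [255,0,0,0.01,0],
    [255,0,0,0.01,0],
    [255,0,0,0.01,0]
  ]
}}

```text
time_s: 51.55
position: [0.5345, -0.1232, 0.212]
tcp_rot: [178.1, 0.5, 85.6]
contact_force: [-0.5, 0.8, -0.3]
width: 0.217
```

{"fn": "step_arm", "kwargs": {
  "steps": [
    [255,0,0,0.002,0],
    [255,0,0,0.004,0],
    [255,0,-0.0002,0.006,0],
    [255,0,-0.0003,0.008,0],
    [255,0,-0.0003,0.008,0],
    [255,0,-0.0003,0.008,0]
  ]
}}

```text
time_s: 52.15
position: [0.5344, -0.1232, 0.2039]
tcp_rot: [178.1, 0.5, 85.6]
contact_force: [-0.4, -0.0, -0.8]
width: 0.213
```

{"fn": "step_arm", "kwargs": {
  "steps": [
    [255,0,0,0.002,0],
    [255,0,-0.0001,0.004,0],
    [255,0,-0.0002,0.006,0],
    [255,0,-0.0003,0.008,0],
    [255,0,-0.0003,0.01,0],
    [255,0,-0.0004,0.012,0],
    [255,0,-0.0004,0.012,0],
    [255,0,-0.0004,0.012,0]
  ]
}}

```text
time_s: 52.95
position: [0.5343, -0.1233, 0.1917]
tcp_rot: [178.1, 0.5, 85.6]
contact_force: [-0.1, 0.6, -1.5]
width: 0.214
```

{"fn": "step_arm", "kwargs": {
  "steps": [
    [255,0,0,0.002,0],
    [255,0,-0.0001,0.004,0],
    [255,0,-0.0002,0.006,0],
    [255,0,-0.0003,0.008,0],
    [255,0,-0.0003,0.01,0],
    [255,0,-0.0004,0.012,0],
    [255,0,-0.0004,0.014,0],
    [255,0,-0.0005,0.016,0],
    [255,0,-0.0005,0.016,0],
    [255,0,-0.0005,0.016,0]
  ]
}}

```text
time_s: 53.95
position: [0.5343, -0.1233, 0.1757]
tcp_rot: [178.1, 0.5, 85.6]
contact_force: [-0.8, 0.7, 1.4]
width: 0.216
```

{"fn": "step_arm", "kwargs": {
  "steps": [
    [255,0,0,0.001,0],
    [255,0,0,0.002,0],
    [255,0,0,0.003,0],
    [255,0,0,0.003,0]
  ]
}}

```text
time_s: 54.35
position: [0.5344, -0.1234, 0.1756]
tcp_rot: [178.0, 0.5, 85.6]
contact_force: [-7.7, 2.0, 16.5]
width: 0.213
```

{"fn": "step_arm", "kwargs": {
  "steps": [
    [255,0,0,0,0],
    [150,0,0,0,0],
    [150,0,0,0,0],
    [150,0,0,0,0],
    [150,0,0,0,0],
    [150,0,-0.0005,-0.015,0],
    [150,0,-0.001,-0.03,0],
    [255,0,-0.001,-0.035,0],
    [255,0,-0.001,-0.035,0],
    [255,0,-0.001,-0.035,0],
    [255,0,-0.001,-0.035,0],
    [255,0,-0.001,-0.035,0],
    [255,0,-0.001,-0.02,0],
    [255,0,-0.001,-0.015,0],
    [255,0,-0.001,-0.0125,0],
    [255,0,-0.001,-0.0105,0],
    [255,0,-0.001,-0.0105,0]
  ],
  "grip_force": 30
}}

```text
time_s: 56.05
position: [0.5324, -0.123, 0.1881]
tcp_rot: [177.9, 0.5, 85.6]
contact_force: [-7.1, 1.7, 12.6]
width: 0.001
```

{"fn": "step_arm", "kwargs": {
  "steps": [
    [255,0,0,-0.03,0],
    [255,0,0,-0.07,0],
    [255,0,-0.04,-0.1,0],
    [255,0,-0.08,-0.1,0],
    [255,0,-0.12,-0.1,0],
    [255,0,-0.16,-0.1,0],
    [255,0,-0.2,-0.1,0],
    [255,0,-0.24,-0.1,0],
    [255,0,-0.24,-0.1,0],
    [255,0,-0.24,-0.1,0]
  ]
}}

```text
time_s: 57.05
position: [0.2895, -0.1034, 0.28]
tcp_rot: [177.8, 0.5, 85.5]
contact_force: [0.0, 0.2, -0.3]
width: 0.002
```

```bash
python3 -c "
from h import *
s=monitor.observe();print(s['position'],s['contact_force'])
p,d=shot('top','t7.png');W=world('top',d)
m=(W[...,2]>.180)&(abs(W[...,0]-.532)<.02)&(abs(W[...,1]+.123)<.02)&(p.max(2)-p.min(2)<60)&(W[...,0]<.547);print('head',m.sum(),np.percentile(W[m],[10,50,90],axis=0))
m=(abs(W[...,2]-.194)<.004)&(W[...,1]<-.16)&(W[...,1]>-.3)&(W[...,0]<.55)&(W[...,0]>.49)&(p.max(2)<90);print('handle',m.sum(),W[m].mean(0))
q,_=shot('scene')
A=cv2.resize(p[110:300,180:460,::-1],(560,380),interpolation=cv2.INTER_CUBIC)
B=cv2.resize(q[200:330,210:410,::-1],(338,220),interpolation=cv2.INTER_CUBIC)
C=cv2.resize(q[225:265,255:295,::-1],(220,220),interpolation=cv2.INTER_CUBIC)
o=np.zeros((600,560,3),np.uint8);o[:380]=A;o[380:,:338]=B;o[380:,340:]=C;cv2.imwrite('pics/f7.png',o)
"
```

```text
[ 0.28953887 -0.10340252  0.28001806] [ 0.01311132  0.19594983 -0.28844526]
head 95 [[ 0.52293228 -0.1294812   0.18517548]
 [ 0.5308559  -0.12206808  0.18797171]
 [ 0.53890937 -0.11407158  0.19033348]]
handle 35 [ 0.52111064 -0.18238597  0.19449962]
```

View pics/f7.png

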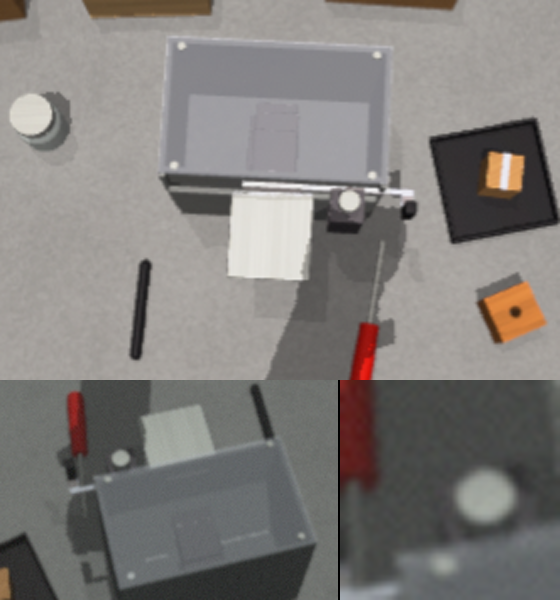

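```bash
python3 -c "
from station import finish_job
print(finish_job())"
```

```text
the job is handed in; nothing more can be done
None
```

I cleared the bench and handed the job in at about 57 s. The carton went into the tray first, then I opened the shutter and pushed all four cases through the slot. After that I closed the shutter and seated the pin through the fork and lug.

Last checks:
- **Cases:** none were left on the table, and the ledge was empty. A pile shows through the clear roof, but I could not count all four in it.
- **Shutter:** I pushed it against its closed stop twice, meeting about 15 N each time. My first release had pulled it back about 2 mm, so I re-closed it before inserting the pin. The pin then went in freely.
- **Pin:** the head top measured 188 mm by camera and by fingertip touch. That is exactly the seated height, and it held against a push of about 13 N.
- **Carton and bystanders:** the carton stands upright in the tray. The jar, marker, screwdriver and tape roll looked undisturbed; I did not check the reel.
- **Disagreements:**
  - The two cameras differed by 2–5 mm on the pin and fork positions. Averaging them was good enough for the fit.
  - The gripper read 18 mm on the 22 mm pin head, probably because the pads squeezed at 80 N.
  - The tool had drifted about 2° from vertical by the end, with no visible effect.

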